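Free the jammed castor wheels and pack them

TASK

Castor wheels have jammed side by side across the narrow throat of the gravity feeder: nudge one of the two blocking wheels back up the slide (do not lift them out), and repeat until every wheel in the hopper has run down single file to the shut gate. Then press the red treadle fully down to its stop to let them all run out to the end of the slide, and let the treadle come back up. Finally pack every wheel, including any stray ones on the bench, lying flat on the floor of the orange tray, not on its rim or on one another, and leave the carton, spanner, screwdriver and bottle where they are.

Things in the scene. Friction and masses are not known exactly. Their poses are not given: they have to be found in the camera images.
- throat (a point): centre of the feeder's throat, on the slide floor. The fixed blue feeder (place and yaw vary) holds a straight open steel slide falling at 0.30 rad towards the robot's right (-y). Axes here: y straight UP the slope, z square to the slide floor, x across (away from the robot). Lane below it: y 0 to -0.198, 68 mm wide, walls 20 high. The floor is slippery: free wheels slide down by themselves
- hopper (a point): point on the slide floor at y = +0.100 of the throat frame (same axes), in the hopper: 152 mm wide, from the throat up to y = +0.165, walls 34 high; its funnel cheeks run from the throat corners (x = +-0.034, y = 0) to the side walls (x = +-0.076, y = 0.042). The two jammed wheels start bridging it at x = +-0.030, y = 0.038; pushing one some 30 mm back frees its neighbour; wheels may bridge again
- gate_foot (a point): foot of the shut red gate blade, on the slide floor at y = -0.198 of the throat frame (same axes). Blade 4 thick, 62 wide, 33 high, rising square to the floor between two blue posts at x = +-0.042 whose cross head's top is 85 above the floor. Treadle at its stop = blade lifted 36 mm
- end_stop (a point): slide floor at the end stop (16 high), y = -0.410 of the throat frame (same axes). The run-out, from gate to end stop, is 68 mm wide between lips only 8 high, so wheels there can be gripped across (along x). Blue kick rails 28 high on the bench, near x = +-0.05, close the space under the slide
- treadle (a joint): angle of the treadle (rad): 0 = up, gate shut; 0.45 = fully down on its stop, gate fully open; a spring resists with 7 N at the pad at the start, rising to 16 N at the stop, and brings it back up by itself when released
- treadle_pad (a point): centre of the top of the treadle's black ribbed foot pad (60 x 46 mm, red lever under it), about 64 mm above the bench when up, 38 mm lower when fully down. It hinges about a level axis parallel to the slide, 88 mm from the pad centre on the side away from the robot and about 12 mm lower than the pad top, on a blue fulcrum bracket (base 70 x 70 mm); the lever runs on to the gate
- wheel1: white nylon castor wheel, 60 mm diameter, 25 mm thick, about 100 g, flat faces with a steel hub; origin at its centre, z along its axle. Starts lying flat in the feeder's hopper, bridging the throat beside its twin
- wheel2: white nylon castor wheel, 60 mm diameter, 25 mm thick, about 100 g, flat faces with a steel hub; origin at its centre, z along its axle. Starts lying flat in the feeder's hopper, bridging the throat beside its twin
- wheel3: white nylon castor wheel, 60 mm diameter, 25 mm thick, about 100 g, flat faces with a steel hub; origin at its centre, z along its axle. If present, starts lying flat in the hopper behind the two jammed wheels
- wheel4: white nylon castor wheel, 60 mm diameter, 25 mm thick, about 100 g, flat faces with a steel hub; origin at its centre, z along its axle. If present, a stray wheel lying flat on the bench
- wheel5: white nylon castor wheel, 60 mm diameter, 25 mm thick, about 100 g, flat faces with a steel hub; origin at its centre, z along its axle. If present, a stray wheel lying flat on the bench
- tray: orange shallow parts tray, 148 (x) by 212 (y) mm outside, walls 4 thick, rim 11 high, floor 3 thick, 450 g, loose on the bench; origin at the centre of its underside. Stands left or right of the robot's middle, having changed places with the carton in some starts
- carton: closed cardboard carton 120 x 170 x 50 mm, a bystander; origin at the centre of its underside
- spanner: steel spanner 190 mm long lying on the bench, a bystander; origin at its middle
- driver: screwdriver with red handle, 200 mm long, lying on the bench, a bystander; origin at its middle
- cleaner: pink bottle with red cap, 68 mm diameter, 210 mm high, right of the tray and carton places, a bystander; origin under it

How it is judged:
By the outcome, as a careful person would: the job done as asked, in the order asked, and still so for the second after the job is handed in, with the robot touching nothing.
Of wheel3, wheel4, wheel5 only 2 to 3 are there at a start; the rules pass over those that are not, and their reading is None.
At some moment in a run one of tray, wheel4, wheel5 may be knocked a few centimetres aside while the robot is not near it.
Once in a run the grip may slacken for a moment while it holds something.
It also fails if it takes over 210 s, if anything falls off the work surface, if the arm or the gripper's body presses on something with over 40 N, if the wrist force passes 120 N, or if a joint passes its speed limit or range.

ROBOT

A 7-joint arm with a two-finger parallel gripper is mounted at the origin on the work surface. World frame = base frame: x ahead of the robot, y to its left, z up, the work surface at z = 0. Lengths are in m, angles in rad, forces in N, time in s.
With the tool pointing down it reaches from about 0.4 to 0.85 m from the base axis. Payload 10.4 kg.
Tool frame: the origin (TCP) lies on the centre line of the jaws, within the pads' length; the fingertips stand 14 mm ahead of it and the grasp point (between the pads) lies 5 mm behind it (manip.tip_reach is the distance from the TCP to the fingertips, in m); z points along the fingers, y is the line along which they close (so a half turn about z gives the same grasp; the last joint's range is limited). The gripper opens to 85 mm and grips with 20 to 120 N. Pads are 22 mm wide; open, the fingers measure 114 mm over their backs; the gripper's body (76 mm by 85 mm) begins 54 mm behind the grasp point. The pads swing forward as they close: fully open they stand 13 mm farther back than shut.
Start: joints at [-0.023, 0.332, -0.065, 1.46, 0.022, 1.35, -0.088], TCP at [0.625, 0, 0.245] pointing down, gripper open.
Joint ranges: [-2.6, 2.6], [-0.5, 2.12], [-1.47, 1.34], [0.16, 2.42], [-1.27, 4.41], [0.06, 2.06], [-2.6, 2.6]. Speed limits (rad/s): [2.22, 2.22, 2.79, 2.79, 3.14, 3.14, 3.14].

INTERFACE

Orientations are given as a unit quaternion [x, y, z, w].
In Python, from workcell import manip gives the robot as it stands.
- The arm moves only by the shell command python3 -m pendant 'ROWS' [FORCE]. ROWS is JSON, a list of rows, each a list of 7 numbers: the shift along the tool's x, y, z in units of 50 mm (1.0 is 50 mm), then the turn, a rotation vector about the tool's x, y, z in units of 8 degrees (1.0 is 8 degrees), then the opening, from -1 (shut) to 1 (fully open), so that 0 is half open. In form: [[dx, dy, dz, ax, ay, az, jaw], ...]. A call has exactly 10 rows; each row is the pose to reach, as a shift and turn from the pose commanded when the call began, along the tool's axes at that moment; what a row does not reach only later rows make up. A row lasts 1/8 s, in which the tool goes at most 62.5 mm and 10.7 degrees, less where a joint would pass 70% of its speed; a pose out of reach is approached as far as the arm can. A call with a gripper value outside its range is refused whole. The fingers move at their own pace and stop on an object; FORCE is the grip in N (left out, the last holds). Time passes only in rows, so rows that repeat a pose let the fingers close, or fill a call up. It gives the time, the measured TCP pose, the force, the opening and the grip force at its end, in the units of the state.
- manip.get_obs(): the state, without advancing time (a new reading comes with each control period).
- manip.camera(name): name is "scene" or "side" or "wrist"; returns (picture, depth): 420x560x3 uint8, red, green, blue; 420x560 float32, m along the optical axis (not along the pixel's ray), 0 where there is no reading.
- manip.get_calibration(name): a dict with "fx", "fy", "cx", "cy" (pixels), "D" ([k1, k2, p1, p2, k3] as OpenCV has them; the pictures are not rectified), "xyz" and "orientation" of the camera in the world. Camera axes: x right, y up, looking along -z (the intrinsics and any distortion apply to the point x, -y, -z); pixel columns grow to the right and rows downward; lengths in m; the calibration is good to about 2 mm. A picture is of the moment at which its call begins: read the wrist's pose just before it. get_calibration takes no time and is no camera call; for the wrist camera it gives the pose at the moment of the call.
- manip.hand_in(): hands the job in; it is judged then, once.
Trained networks look in the newest picture that a camera, given by its name, has taken for a name from the list of things; names that differ only in an ending like _2 or _b are one class to them, and where a whole thing is asked for, a point or a joint stands for the part that bears it (a point fixed in the world has none). Each returns a list of dicts, best first, with "p" (0 to 1); they miss things now and then, are a little off and sometimes report something else, mostly with a low value. They report only what shows in the picture. A call takes as long as a camera call.
- manip.find_in(thing, camera): "box" ([left, top, right, bottom] in pixels, round what is visible of it).
- manip.trace(thing, camera): "pixels" (420x560 bool, what is visible of it) and "box" ([left, top, right, bottom] in pixels, round what is visible of it).
- manip.tip_of(thing, camera): "pixel" ([column, row] in pixels: a listed point, or the origin of a listed thing).
The state is a dict: "clock": time; "joint_pos": joint angles; "joint_velocities": joint speeds; "tau": joint torques, N m; "position": TCP position; "ee_rot": TCP orientation; "ft_force": force on the tool from outside, world axes, zero at the start; "torque": the same for the moment, N m; "grip_width": opening from 0.0 (shut) to 1.0 (fully open); "grasp_force": force on a finger pad.
Only numpy, scipy, OpenCV 4.12 (cv2) and the standard library are available. Lean on these libraries where they do the work, as an engineer would, in place of code of your own. Each camera call takes 0.05 s, during which the arm holds its last target. There are 200 camera calls.

## Working session

There is one attempt and no reset: what is moved stays moved. The work goes in short steps, Python scripts to look and compute and a shell command to move; the robot and the scene stay as the last step left them, time stands still between calls to the robot, and variables do not carry over. Pictures are saved under pics/ and viewed, at most 14 in all, crops included, and the job is handed in when it is done.

```bash
ls; mkdir -p pics; cat > h.py <<'E'
import numpy as np, cv2
from scipy.spatial.transform import Rotation as R
from workcell import manip
def ray(cal,px):
    K=np.array([[cal['fx'],0,cal['cx']],[0,cal['fy'],cal['cy']],[0,0,1]])
    p=cv2.undistortPoints(np.array(px,float).reshape(-1,1,2),K,np.array(cal['D'],float)).reshape(-1,2)
    d=np.c_[p[:,0],-p[:,1],-np.ones(len(p))]
    return d
def world(cal,px,depth):
    d=ray(cal,px)*np.array(depth).reshape(-1,1)
    return R.from_quat(cal['orientation']).apply(d)+cal['xyz']
def onplane(cal,px,z):
    d=R.from_quat(cal['orientation']).apply(ray(cal,px)); o=np.array(cal['xyz'])
    return o+d*((z-o[2])/d[:,2])[:,None]
def proj(cal,P):
    K=np.array([[cal['fx'],0,cal['cx']],[0,cal['fy'],cal['cy']],[0,0,1]])
    c=R.from_quat(cal['orientation']).inv().apply(np.atleast_2d(P)-cal['xyz'])*[1,-1,-1]
    return cv2.projectPoints(c,np.zeros(3),np.zeros(3),K,np.array(cal['D'],float))[0].reshape(-1,2)
def shot(cam,fn=None):
    cal=manip.get_calibration(cam); im,dp=manip.camera(cam)
    if fn: cv2.imwrite('pics/'+fn,im[:,:,::-1])
    return cal,im,dp
E
cat > a.py <<'E'
from h import *
for cam in ['scene','side']:
    cal,im,dp=shot(cam,cam+'0.png'); print(cam,cal['xyz'])
    for t in ['throat','hopper','gate_foot','end_stop','treadle_pad','wheel1','tray','carton']:
        r=manip.tip_of(t,cam)
        for q in r[:6]:
            if q['p']<.3: continue
            u,v=q['pixel']; i,j=int(np.clip(v,0,419)),int(np.clip(u,0,559))
            print(t,round(q['p'],2),np.round([u,v]),np.round(world(cal,[[u,v]],[dp[i,j]])[0],3))
o=manip.get_obs(); print(o['clock'],o['position'],o['ee_rot'])
E
python3 a.py
```

```text
pics
scene [1.1960348  0.07139958 0.86306695]
throat 0.88 [372. 229.] [0.653 0.179 0.177]
hopper 0.89 [412. 224.] [0.644 0.265 0.199]
end_stop 0.93 [214. 238.] [ 0.633 -0.22   0.03 ]
treadle_pad 0.65 [300. 183.] [0.663 0.014 0.308]
wheel1 0.85 [264. 188.] [ 0.423 -0.122  0.023]
wheel1 0.78 [385. 232.] [0.668 0.206 0.189]
wheel1 0.75 [384. 214.] [0.613 0.205 0.185]
wheel1 0.74 [403. 221.] [0.639 0.244 0.199]
tray 0.7 [398. 200.] [0.559 0.239 0.18 ]
carton 0.64 [212. 182.] [ 0.447 -0.276  0.048]
side [-0.13985928  0.95177445  1.13673059]
throat 0.83 [228. 230.] [0.602 0.179 0.178]
hopper 0.62 [198. 238.] [0.625 0.277 0.203]
gate_foot 0.93 [267. 211.] [ 0.616 -0.024  0.109]
gate_foot 0.34 [329. 242.] [ 0.419 -0.109  0.025]
end_stop 0.8 [298. 200.] [ 0.622 -0.217  0.034]
treadle_pad 0.57 [314. 250.] [ 0.415 -0.01   0.064]
wheel1 0.71 [202. 238.] [0.615 0.274 0.206]
wheel1 0.69 [327. 246.] [ 0.417 -0.09   0.022]
wheel1 0.62 [223. 236.] [0.588 0.218 0.188]
wheel1 0.52 [206. 226.] [0.654 0.216 0.187]
tray 0.82 [260. 325.] [ 0.399  0.282 -0.003]
carton 0.57 [357. 222.] [ 0.386 -0.232  0.046]
0.9 [6.25033020e-01 2.01555371e-05 2.45335805e-01] [7.07113046e-01 7.07100514e-01 5.99889118e-05 1.74955316e-05]
```

```bash
python3 -c "
import cv2,numpy as np
a=cv2.imread('pics/scene0.png')[110:320,120:520];cv2.imwrite('pics/s1.png',cv2.resize(a,(800,420)))
a=cv2.imread('pics/side0.png')[130:400,130:430];cv2.imwrite('pics/s2.png',cv2.resize(a,(660,594)))"
```

```text
(no output)
```

View pics/s1.png

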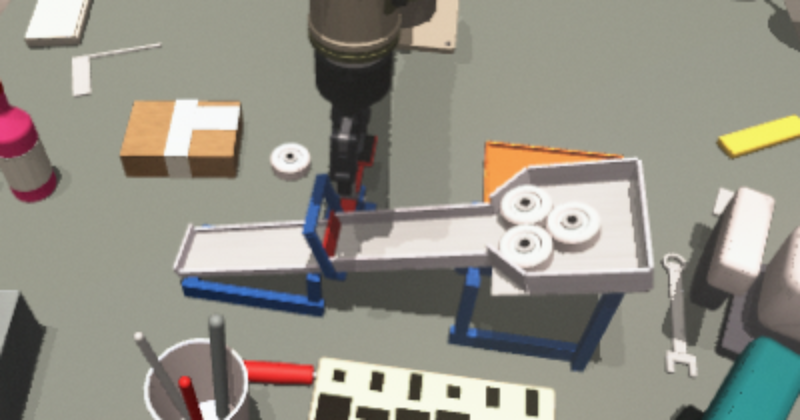

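View pics/s2.png

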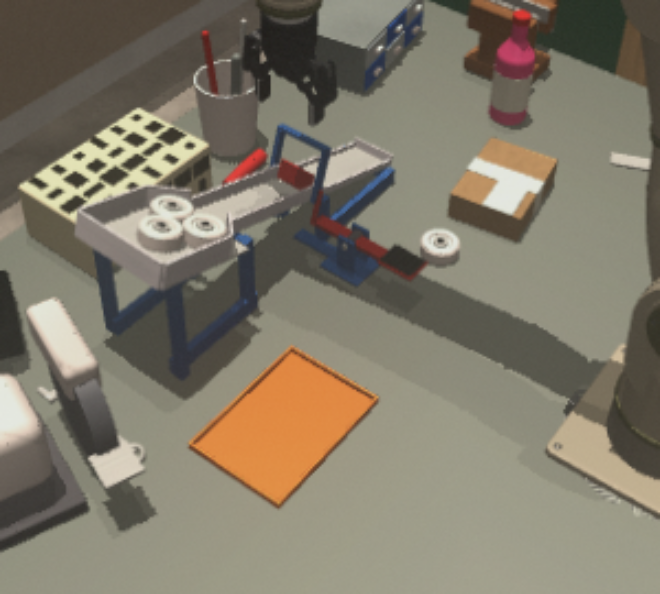

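Three wheels in the hopper (side picture, about 202–223, 226–238), one stray by the treadle pad, and the tray on the left. I'll fit the feeder from depth.

```bash
cat > b.py <<'E'
from h import *
P=[];C=[]
for cam in ['scene','side']:
    cal,im,dp=shot(cam)
    v,u=np.mgrid[0:420,0:560]; ok=dp>0
    w=world(cal,np.c_[u[ok],v[ok]],dp[ok]); P.append(w);C.append(im[ok].astype(int))
    for q in manip.trace('wheel1',cam)[:6]:
        m=q['pixels']&(dp>0)
        if q['p']<.3 or m.sum()<20: continue
        v2,u2=np.nonzero(m); W=world(cal,np.c_[u2,v2],dp[m]); zt=np.percentile(W[:,2],90)
        print(cam,'wheel',round(q['p'],2),m.sum(),'mid',((W.max(0)+W.min(0))/2).round(3),'med',np.median(W,0).round(3))
    for t in ['tray','treadle_pad','carton']:
        q=manip.trace(t,cam)
        if q:
            m=q[0]['pixels']&(dp>0); v2,u2=np.nonzero(m); W=world(cal,np.c_[u2,v2],dp[m]); W=W[np.abs(W-np.median(W,0)).max(1)<.2]
            print(cam,t,round(q[0]['p'],2),m.sum(),cv2.minAreaRect(W[:,:2].astype(np.float32)),np.median(W,0).round(3))
    np.savez(cam+'.npz',P=P[-1],C=C[-1])
# floor plane: gray points in lane region
for W,Cc in zip(P,C):
    s=(abs(W[:,0]-.63)<.12)&(W[:,1]>-.25)&(W[:,1]<.36)
    X=W[s]
    best=None
    for yaw in np.radians(np.arange(-25,26,1)):
        d=np.array([-np.sin(yaw),np.cos(yaw)])   # horizontal upslope
        h=X[:,2]-np.tan(.3)*(X[:,:2]@d)
        hh,e=np.histogram(h,np.arange(-.1,.3,.002)); 
        sm=hh[:-1]+hh[1:]; e0=e[1:-1]; k=np.argmax(sm*(e0>.06))
        if best is None or sm[k]>best[0]: best=(sm[k],np.degrees(yaw),e0[k])
    print(best)
E
python3 b.py
```

```text
scene wheel 0.85 502 mid [0.626 0.251 0.193] med [0.642 0.251 0.198]
scene wheel 0.8 474 mid [0.66  0.202 0.173] med [0.668 0.203 0.184]
scene wheel 0.71 467 mid [0.6   0.202 0.172] med [0.61  0.201 0.184]
scene wheel 0.69 275 mid [ 0.42  -0.117  0.014] med [ 0.435 -0.116  0.023]
scene tray 0.62 690 ((0.3516329824924469, 0.24924933910369873), (0.10377583652734756, 0.23312883079051971), 30.959318161010742) [0.351 0.221 0.004]
scene treadle_pad 0.64 207 ((0.4731537103652954, -0.0059743523597717285), (0.024969343096017838, 0.14682528376579285), 80.56539916992188) [ 0.459 -0.005  0.059]
scene carton 0.81 2182 ((0.4157301187515259, -0.2883765697479248), (0.12706507742404938, 0.17197227478027344), 7.357076168060303) [ 0.44  -0.283  0.049]
side wheel 0.79 245 mid [0.591 0.192 0.172] med [0.596 0.214 0.185]
side wheel 0.6 296 mid [0.631 0.256 0.195] med [0.625 0.264 0.198]
side wheel 0.5 193 mid [ 0.42  -0.112  0.019] med [ 0.418 -0.108  0.023]
side wheel 0.45 163 mid [0.662 0.203 0.184] med [0.661 0.205 0.185]
side treadle_pad 0.92 406 ((0.4836326837539673, -0.046774543821811676), (0.10513578355312347, 0.1879412680864334), 83.86769104003906) [ 0.446 -0.013  0.061]
side carton 0.87 1454 ((0.4143470823764801, -0.31440427899360657), (0.1218329668045044, 0.23823703825473785), 7.737952709197998) [ 0.401 -0.259  0.049]
(np.int64(3791), np.float64(-2.0), np.float64(0.09000000000000016))
(np.int64(900), np.float64(-1.0), np.float64(0.09400000000000017))
```

```bash
python3 - <<'E'
from h import *
H=np.full((2,240,600),-1.);RGB=np.zeros((2,240,600,3),np.uint8)
for k,c in enumerate(['scene','side']):
    d=np.load(c+'.npz');W=d['P'];C=d['C']
    s=(W[:,0]>.52)&(W[:,0]<.76)&(W[:,1]>-.25)&(W[:,1]<.35);W=W[s];C=C[s]
    o=np.argsort(W[:,2]);W=W[o];C=C[o]
    i=((W[:,0]-.52)*1000).astype(int);j=((W[:,1]+.25)*1000).astype(int)
    RGB[k,i,j]=C[:,::-1]
    RGB[k]=cv2.dilate(RGB[k],np.ones((3,3)))
    h=(W[:,2]-.091-.309*W[:,1])*.955
    # floor check
    for lo,hi in [(-.2,-.05),(0.02,.15),(.28,.34)]:
        m=(W[:,1]>lo)&(W[:,1]<hi)&(abs(W[:,0]-.635)<.025)&(abs(h)<.012)
        if m.sum()>20: A=np.c_[W[m,:2]-[.635,0],np.ones(m.sum())];print(c,lo,m.sum(),np.linalg.lstsq(A,W[m,2],rcond=None)[0].round(4))
    # wheel tops
    m=(h>.02)&(h<.034)&(C.min(1)>100)
    for cx,cy in [(.605,.202),(.665,.204),(.637,.255)]:
        q=W[m&(np.hypot(W[:,0]-cx,W[:,1]-cy)<.034)]; print('wheel',len(q),cv2.minEnclosingCircle(q[:,:2].astype(np.float32)),np.median(q[:,2]))
out=np.vstack([RGB[0],RGB[1]])
for y in range(0,600,50): out[:,y]=(0,255,255)
for x in range(30,480,50): out[x]=(0,255,0)
cv2.imwrite('pics/ortho.png',out)
E
```

```text
scene -0.2 741 [0.01   0.3112 0.0966]
scene 0.02 723 [0.0159 0.3139 0.0962]
scene 0.28 397 [0.0357 0.3009 0.0999]
wheel 459 ((0.6049860119819641, 0.20199914276599884), 0.03379611298441887) 0.18400632020211882
wheel 502 ((0.6634153127670288, 0.2049769014120102), 0.03271427005529404) 0.18483990171003334
wheel 469 ((0.6364237070083618, 0.2510586082935333), 0.0302311722189188) 0.19908664526462216
side -0.2 192 [0.0256 0.3082 0.0973]
side 0.02 267 [-0.0058  0.3088  0.0971]
side 0.28 72 [0.0066 0.3236 0.094 ]
wheel 220 ((0.6053252220153809, 0.2018888294696808), 0.033701568841934204) 0.18552885155255733
wheel 185 ((0.6649061441421509, 0.2039339542388916), 0.033793624490499496) 0.18500703211470437
wheel 211 ((0.6361649036407471, 0.25437209010124207), 0.03335804492235184) 0.20060268786128088
```

View pics/ortho.png

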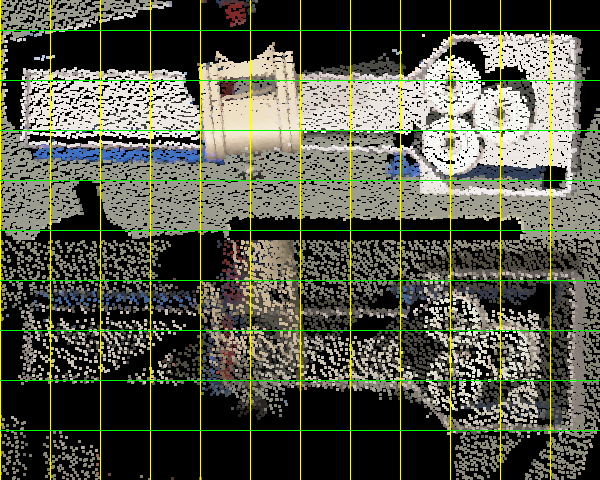

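Feeder fitted: yaw about 0, centre x≈0.632, floor z≈0.0965+0.31y, throat at y≈0.174. Going in to the throat with the jaws shut to push the far wheel.

```bash
python3 -m pendant '[[1,0.2,0,0,0,0,-1],[2,0.46,0,0,0,0,-1],[3,0.46,0,0,0,0,-1],[3,0.46,0,0,0,0,-1],[3,0.46,0.5,0,0,0,-1],[3,0.46,1,0,0,0,-1],[3,0.46,1.2,0,0,0,-1],[3,0.46,1.46,0,0,0,-1],[3,0.46,1.46,0,0,0,-1],[3,0.46,1.46,0,0,0,-1]]' 40
python3 - <<'E'
from h import *
print(manip.tip_reach)
a=[shot('scene')[1][140:320,280:520],shot('side')[1][160:340,160:400]]
cv2.imwrite('pics/p1.png',cv2.resize(np.hstack(a)[:,:,::-1],(800,300)))
E
```

```text
clock: 2.65
position: [0.6484, 0.1501, 0.1731]
ee_rot: [0.707, 0.707, 0.001, 0.0]
ft_force: [0.8, 0.3, -0.5]
grip_width: 0.001
grasp_force: 0.0
0.014
```

View pics/p1.png

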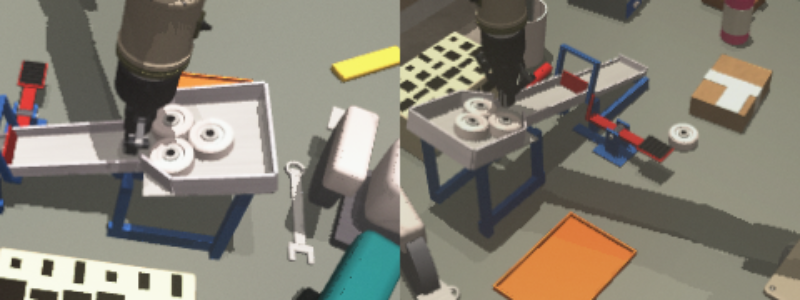

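```bash
python3 -m pendant '[[0.2,0,-0.06,0,0,0,-1],[0.4,0,-0.13,0,0,0,-1],[0.65,0,-0.2,0,0,0,-1],[0.8,0.12,-0.25,0,0,0,-1],[0.95,0.26,-0.3,0,0,0,-1],[1.1,0.4,-0.35,0,0,0,-1],[1.22,0.52,-0.4,0,0,0,-1],[1.22,0.52,-0.4,0,0,0,-1],[1.22,0.52,-0.4,0,0,0,-1],[1.22,0.52,-0.4,0,0,0,-1]]'
cat > w.py <<'E'
from h import *
def feed(p):
    "world pt -> throat frame (xs,ys,h) mm"
    d=np.asarray(p)-[.632,.174,.1505]; c,s=np.cos(.3),np.sin(.3)
    return np.round(np.c_[d[:,0],d[:,1]*c+d[:,2]*s,-d[:,1]*s+d[:,2]*c]*1000)
def wheels(cams=('scene','side'),save=None):
    for cam in cams:
        cal,im,dp=shot(cam,save and cam+save)
        for q in manip.trace('wheel1',cam)[:7]:
            m=q['pixels']&(dp>0)
            if q['p']<.2 or m.sum()<20: continue
            v,u=np.nonzero(m); W=world(cal,np.c_[u,v],dp[m])
            f=feed(W); t=W[(f[:,2]>17)] if np.median(W[:,2])>.05 else W[W[:,2]>.017]
            if len(t)<10: continue
            mid=(np.percentile(t,3,axis=0)+np.percentile(t,97,axis=0))/2
            print(cam,round(q['p'],2),len(t),'world',mid.round(3),'feeder',feed(mid[None])[0])
if __name__=='__main__': wheels()
E
python3 w.py
```

```text
clock: 4.0
position: [0.6739, 0.2106, 0.1923]
ee_rot: [0.707, 0.707, -0.0, 0.0]
ft_force: [-0.6, -0.6, -0.2]
grip_width: -0.003
grasp_force: 0.1
scene 0.85 395 world [0.684 0.25  0.203] feeder [52. 88. 28.]
scene 0.6 350 world [0.638 0.008 0.124] feeder [   6. -166.   24.]
scene 0.56 239 world [ 0.429 -0.117  0.023] feeder [-203. -316.  -36.]
side 0.72 170 world [0.673 0.256 0.201] feeder [41. 93. 24.]
side 0.65 157 world [0.628 0.067 0.143] feeder [  -4. -105.   24.]
side 0.61 152 world [0.629 0.017 0.127] feeder [  -3. -157.   24.]
side 0.52 182 world [ 0.421 -0.116  0.023] feeder [-211. -315.  -36.]
```

Two wheels ran straight through. Lifting off lets the third follow.

```bash
python3 -m pendant '[[0,0,-0.3,0,0,0,-1],[0,0,-0.8,0,0,0,-1],[0,0,-1.5,0,0,0,-1],[-0.8,-0.6,-2,0,0,0,-1],[-2,-2,-2,0,0,0,-1],[-3,-3,-2,0,0,0,-1],[-4,-4,-2,0,0,0,-1],[-4.4,-5,-2,0,0,0,-1],[-4.4,-5.2,-2,0,0,0,-1],[-4.4,-5.2,-2,0,0,0,-1]]'
cat >> w.py <<'E'
E
python3 w.py; python3 - <<'E'
from h import *
for cam in ['scene','side']:
    cal,im,dp=shot(cam)
    q=manip.trace('treadle_pad',cam)[0]; hsv=im.astype(int).max(2)
    v,u=np.mgrid[0:420,0:560]; ok=dp>0
    W=world(cal,np.c_[u[ok],v[ok]],dp[ok]); b=hsv[ok]
    s=(abs(W[:,0]-.42)<.09)&(abs(W[:,1])<.07)&(W[:,2]>.05)&(W[:,2]<.075)
    d=s&(b<70)
    print(cam,s.sum(),d.sum(), W[d].min(0).round(3),W[d].max(0).round(3),np.median(W[d],0).round(3))
    print([ (q['p'],world(cal,[q['pixel']],[dp[int(q['pixel'][1]),int(q['pixel'][0])]])[0].round(3)) for q in manip.tip_of('treadle_pad',cam)[:2]])
E
```

```text
clock: 5.45
position: [0.4125, -0.0104, 0.2942]
ee_rot: [0.708, 0.706, 0.001, 0.001]
ft_force: [0.7, 0.4, 0.1]
grip_width: -0.0
grasp_force: 0.0
scene 0.93 390 world [0.637 0.066 0.142] feeder [   5. -106.   24.]
scene 0.78 404 world [0.634 0.121 0.159] feeder [  2. -48.  24.]
scene 0.69 372 world [0.636 0.008 0.124] feeder [   4. -166.   23.]
scene 0.54 237 world [ 0.429 -0.117  0.023] feeder [-203. -316.  -36.]
side 0.76 191 world [ 0.42  -0.115  0.024] feeder [-212. -314.  -35.]
side 0.68 120 world [0.628 0.011 0.126] feeder [  -4. -163.   25.]
side 0.66 141 world [0.628 0.066 0.142] feeder [  -4. -106.   24.]
side 0.55 165 world [0.624 0.127 0.161] feeder [ -8. -42.  24.]
scene 362 160 [ 0.4   -0.033  0.06 ] [0.453 0.004 0.069] [ 0.429 -0.015  0.064]
[(0.56, array([ 0.425, -0.018,  0.063]))]
side 341 154 [ 0.397 -0.033  0.05 ] [0.509 0.01  0.07 ] [ 0.427 -0.013  0.064]
[(0.88, array([ 0.421, -0.013,  0.06 ]))]
```

All three are single file at the gate (y −166, −106, −47). Now the treadle.

```bash
python3 -m pendant '[[0,0.15,1,0,0,0,-1],[-0.07,0.15,2,0,0,0,-1],[-0.07,0.15,3,0,0,0,-1],[-0.07,0.15,3.8,0,0,0,-1],[-0.07,0.15,4.2,0,0,0,-1],[-0.07,0.15,4.4,0,0,0,-1],[-0.07,0.15,4.6,0,0,0,-1],[-0.07,0.15,4.8,0,0,0,-1],[-0.07,0.15,4.9,0,0,0,-1],[-0.07,0.15,4.9,0,0,0,-1]]'
```

```text
clock: 7.2
position: [0.4219, -0.0124, 0.048]
ee_rot: [0.707, 0.707, -0.0, 0.0]
ft_force: [-4.6, -0.2, 11.3]
grip_width: -0.0
grasp_force: 6.6
```

```bash
python3 -m pendant '[[0,0,0.04,0,0,0,-1],[0,0,0.08,0,0,0,-1],[0,0,0.12,0,0,0,-1],[0,0,0.12,0,0,0,-1],[0,0,0.12,0,0,0,-1],[0,0,0.12,0,0,0,-1],[0,0,0.12,0,0,0,-1],[0,0,0.12,0,0,0,-1],[0,0,0.12,0,0,0,-1],[0,0,0.12,0,0,0,-1]]'; python3 w.py
```

```text
clock: 8.45
position: [0.4229, -0.0125, 0.0428]
ee_rot: [0.707, 0.707, 0.001, 0.001]
ft_force: [-2.4, -0.1, 12.9]
grip_width: 0.003
grasp_force: 6.9
scene 0.87 234 world [ 0.43  -0.117  0.023] feeder [-202. -315.  -36.]
scene 0.71 303 world [ 0.633 -0.196  0.061] feeder [   1. -380.   23.]
scene 0.69 314 world [ 0.635 -0.136  0.079] feeder [   3. -317.   23.]
scene 0.67 318 world [ 0.629 -0.083  0.096] feeder [  -3. -262.   24.]
side 0.58 37 world [ 0.608 -0.087  0.095] feeder [ -24. -266.   24.]
side 0.44 73 world [ 0.622 -0.195  0.062] feeder [ -10. -379.   24.]
```

The wheels have run out; I'll press on until the stop is felt.

```bash
python3 -m pendant '[[0,0,0.04,0,0,0,-1],[0,0,0.08,0,0,0,-1],[0,0,0.12,0,0,0,-1],[0,0,0.16,0,0,0,-1],[0,0,0.16,0,0,0,-1],[0,0,0.16,0,0,0,-1],[0,0,0.16,0,0,0,-1],[0,0,0.16,0,0,0,-1],[0,0,0.16,0,0,0,-1],[0,0,0.16,0,0,0,-1]]'
```

```text
clock: 9.9
position: [0.4248, -0.0125, 0.0369]
ee_rot: [0.707, 0.707, 0.002, 0.002]
ft_force: [-9.9, -1.1, 40.0]
grip_width: 0.0
grasp_force: 20.0
```

```bash
python3 -m pendant '[[0,0,0.03,0,0,0,-1],[0,0,0.06,0,0,0,-1],[0,0,0.08,0,0,0,-1],[0,0,0.1,0,0,0,-1],[0,0,0.1,0,0,0,-1],[0,0,0.1,0,0,0,-1],[0,0,0.1,0,0,0,-1],[0,0,0.1,0,0,0,-1],[0,0,0.1,0,0,0,-1],[0,0,0.1,0,0,0,-1]]'
```

```text
clock: 11.15
position: [0.4258, -0.0125, 0.0351]
ee_rot: [0.707, 0.707, 0.003, 0.002]
ft_force: [-29.5, -2.0, 95.8]
grip_width: -0.0
grasp_force: 49.8
```

The stop is firm (force climbs to 96 N). Release, then look at stray wheel and tray.

```bash
python3 -m pendant '[[0,0,-0.2,0,0,0,-1],[0,0,-0.5,0,0,0,-1],[0,0,-0.9,0,0,0,-1],[0,0,-1.5,0,0,0,-1],[-0.8,0,-2.2,0,0,0,0],[-1.6,0,-3,0,0,0,1],[-2.1,0,-3.2,0,0,0,1],[-2.1,0,-3.2,0,0,0,1],[-2.1,0,-3.2,0,0,0,1],[-2.1,0,-3.2,0,0,0,1]]' 
cat > t.py <<'E'
from h import *
import sys
def tray(cams=('scene','side')):
    for cam in cams:
        cal,im,dp=shot(cam)
        hsv=cv2.cvtColor(im,cv2.COLOR_RGB2HSV); m=(hsv[:,:,0]>7)&(hsv[:,:,0]<20)&(hsv[:,:,1]>170)&(dp>0)
        v,u=np.nonzero(m); W=world(cal,np.c_[u,v],dp[m])
        s=(W[:,2]<.025)&(W[:,0]>.25)&(W[:,0]<.8); W=W[s]; W=W[np.abs(W[:,:2]-np.median(W[:,:2],0)).max(1)<.16]
        print(cam,len(W),cv2.minAreaRect(W[:,:2].astype(np.float32)))
if __name__=='__main__': tray()
E
python3 t.py; python3 - <<'E'
from h import *
from w import wheels
wheels(('scene','side','wrist'),'r.png')
a=cv2.imread('pics/sider.png')[120:400,120:420]
cv2.imwrite('pics/p2.png',np.hstack([cv2.resize(a,(400,373)),cv2.resize(cv2.imread('pics/wristr.png'),(400,300))[:373] if 0 else cv2.resize(cv2.imread('pics/wristr.png'),(400,373))]))
o=manip.get_obs();print(o['position'])
E
```

```text
clock: 12.4
position: [0.4214, -0.1165, 0.1878]
ee_rot: [0.707, 0.708, -0.0, -0.0]
ft_force: [0.5, 0.4, -0.3]
grip_width: 0.998
grasp_force: 0.0
scene 468 ((0.35198163986206055, 0.24136632680892944), (0.09679707884788513, 0.21680118143558502), 32.549259185791016)
side 2876 ((0.4038054943084717, 0.28067782521247864), (0.21721094846725464, 0.14984536170959473), 89.99283599853516)
scene 0.96 315 world [ 0.634 -0.139  0.078] feeder [   2. -320.   23.]
scene 0.59 313 world [ 0.63  -0.082  0.096] feeder [  -2. -261.   24.]
scene 0.59 234 world [ 0.43  -0.117  0.023] feeder [-202. -315.  -36.]
scene 0.55 277 world [ 0.635 -0.196  0.061] feeder [   3. -380.   24.]
side 0.63 167 world [ 0.42  -0.114  0.024] feeder [-212. -312.  -36.]
side 0.51 93 world [ 0.614 -0.068  0.114] feeder [ -18. -241.   37.]
side 0.49 98 world [ 0.624 -0.138  0.079] feeder [  -8. -319.   24.]
wrist 0.97 2671 world [ 0.614 -0.083  0.096] feeder [ -18. -262.   24.]
wrist 0.92 2315 world [ 0.627 -0.195  0.062] feeder [  -5. -378.   24.]
wrist 0.72 3297 world [ 0.627 -0.138  0.079] feeder [  -5. -319.   24.]
wrist 0.6 9443 world [ 0.41  -0.263  0.051] feeder [-222. -447.   34.]
wrist 0.58 2644 world [ 0.425 -0.117  0.024] feeder [-207. -315.  -35.]
[ 0.42152012 -0.11739538  0.18828357]
```

View pics/p2.png

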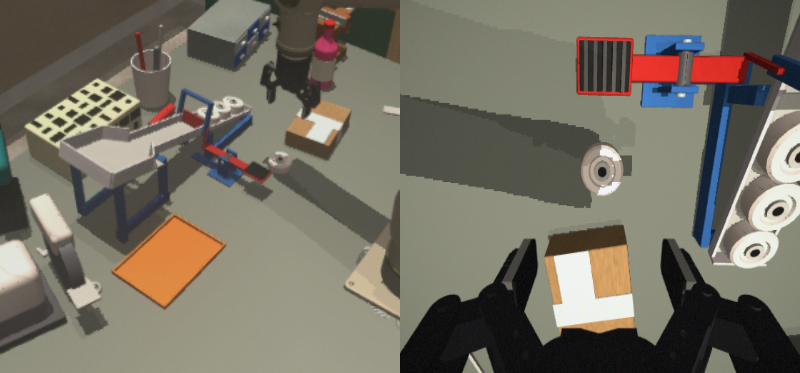

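Treadle is up and the gate is shut. Three wheels lie on the run-out, the stray is at (0.425, −0.117), and the tray centre is (0.404, 0.281), square to the axes. Grasping the stray.

```bash
python3 -m pendant '[[0.02,0.07,0.8,0,0,0,1],[0.02,0.07,1.8,0,0,0,1],[0.02,0.07,2.6,0,0,0,1],[0.02,0.07,3.2,0,0,0,1],[0.02,0.07,3.5,0,0,0,1],[0.02,0.07,3.5,0,0,0,1],[0.02,0.07,3.5,0,0,0,-1],[0.02,0.07,3.5,0,0,0,-1],[0.02,0.07,3.5,0,0,0,-1],[0.02,0.07,3.5,0,0,0,-1]]' 50
```

```text
clock: 14.05
position: [0.4261, -0.1167, 0.0145]
ee_rot: [0.707, 0.707, 0.001, 0.001]
ft_force: [0.1, 0.0, 7.9]
grip_width: 0.683
grasp_force: 53.6
```

```bash
python3 -m pendant '[[0,0,-1,0,0,0,-1],[0,0,-2,0,0,0,-1],[0.6,0,-2.8,0,0,1.25,-1],[1.6,-0.2,-3,0,0,2.5,-1],[2.7,-0.4,-3,0,0,3.75,-1],[3.8,-0.5,-3,0,0,5,-1],[4.9,-0.6,-3,0,0,6.25,-1],[6,-0.7,-3,0,0,7.5,-1],[7,-0.9,-3,0,0,8.75,-1],[8,-1.12,-3,0,0,10,-1]]'; python3 t.py
```

```text
clock: 15.3
position: [0.3735, 0.2662, 0.1639]
ee_rot: [0.989, 0.148, 0.001, 0.0]
ft_force: [0.7, -0.5, -1.8]
grip_width: 0.683
grasp_force: 54.4
scene 125 ((0.407937228679657, 0.18453359603881836), (0.03985581919550896, 0.08315169811248779), 53.392547607421875)
side 2691 ((0.452463835477829, 0.2809114456176758), (0.15029868483543396, 0.21295611560344696), 0.056126274168491364)
```

The tray has been knocked to (0.452, 0.281); retargeting.

```bash
cat > g.py <<'E'
from h import *
import sys
def go(x,y,z,yaw):  # yaw deg: tool x axis direction in world
    o=manip.get_obs(); r=R.from_quat(o['ee_rot'])
    d=r.inv().apply(np.array([x,y,z])-o['position'])/.05
    a=np.radians(yaw); T=R.from_matrix(np.array([[np.cos(a),np.sin(a),0],[np.sin(a),-np.cos(a),0],[0,0,-1]]))
    print('pos',o['position'].round(4),'delta',d.round(2),'turn',(np.degrees((r.inv()*T).as_rotvec())/8).round(2))
if __name__=='__main__': go(*map(float,sys.argv[1:5]))
E
python3 -m pendant '[[0.5,-0.4,0,0,0,0.6,-1],[1.1,-0.78,0,0,0,1.25,-1],[1.1,-0.78,0,0,0,1.25,-1],[1.1,-0.78,0,0,0,1.25,-1],[1.1,-0.78,0,0,0,1.25,-1],[1.1,-0.78,0,0,0,1.25,-1],[1.1,-0.78,0,0,0,1.25,-1],[1.1,-0.78,0,0,0,1.25,-1],[1.1,-0.78,0,0,0,1.25,-1],[1.1,-0.78,0,0,0,1.25,-1]]'; python3 g.py .418 .331 .020 0; python3 t.py
```

```text
clock: 16.65
position: [0.4148, 0.3183, 0.1633]
ee_rot: [0.998, 0.064, 0.0, 0.0]
ft_force: [-0.6, -0.5, -1.5]
grip_width: 0.684
grasp_force: 54.4
pos [0.4148 0.3183 0.1633] delta [ 0.1  -0.25  2.87] turn [ 0.01 -0.    0.91]
scene 123 ((0.4068554639816284, 0.18550027906894684), (0.03743801265954971, 0.08522763103246689), 54.320438385009766)
side 2410 ((0.4523352086544037, 0.2816718518733978), (0.15206849575042725, 0.21326637268066406), 0.27230697870254517)
```

```bash
python3 -m pendant '[[0.1,-0.25,0.5,0,0,0.9,-1],[0.1,-0.25,1.2,0,0,0.9,-1],[0.1,-0.25,2,0,0,0.9,-1],[0.1,-0.25,2.5,0,0,0.9,-1],[0.1,-0.25,2.75,0,0,0.9,-1],[0.1,-0.25,2.87,0,0,0.9,-1],[0.1,-0.25,2.87,0,0,0.9,-1],[0.1,-0.25,2.87,0,0,0.9,-1],[0.1,-0.25,2.87,0,0,0.9,0.65],[0.1,-0.25,2.87,0,0,0.9,0.65]]'
```

```text
clock: 18.0
position: [0.4185, 0.3314, 0.0203]
ee_rot: [1.0, 0.001, 0.001, 0.0]
ft_force: [-0.5, 0.9, -0.9]
grip_width: 0.823
grasp_force: 0.0
```

```bash
python3 -m pendant '[[0,0,0,0,0,0,0.65],[0,0,-0.5,0,0,0,0.65],[0,0,-1.2,0,0,0,0.65],[0,0,-2,0,0,0,0.65],[0,0,-3,0,0,-1.2,0.65],[0,0.5,-4,0,0,-2.5,0.65],[0.3,1.5,-4,0,0,-3.8,1],[0.8,2.6,-4,0,0,-5,1],[1.4,3.7,-4,0,0,-6.3,1],[2,4.8,-4,0,0,-7.5,1]]'; python3 w.py; python3 t.py
```

```text
clock: 19.25
position: [0.5092, 0.109, 0.2204]
ee_rot: [0.873, 0.488, 0.0, 0.001]
ft_force: [0.1, 0.5, -0.6]
grip_width: 1.002
grasp_force: 0.0
scene 0.92 297 world [ 0.636 -0.139  0.078] feeder [   4. -321.   24.]
scene 0.9 291 world [ 0.634 -0.195  0.061] feeder [   2. -379.   24.]
scene 0.57 325 world [ 0.632 -0.08   0.103] feeder [   0. -257.   30.]
side 0.87 294 world [0.412 0.336 0.027] feeder [-220.  118. -166.]
side 0.43 93 world [ 0.623 -0.138  0.079] feeder [  -9. -319.   24.]
side 0.41 91 world [ 0.623 -0.193  0.064] feeder [  -9. -376.   25.]
scene 136 ((0.4069178104400635, 0.18554526567459106), (0.037463076412677765, 0.08339330554008484), 53.704376220703125)
side 2351 ((0.4517636299133301, 0.28037405014038086), (0.15150408446788788, 0.2132987082004547), 1.5796763896942139)
```

Stray placed. Now the lowest wheel on the run-out, with the tool tilted square to the slide.

```bash
cat > g.py <<'E'
from h import *
import sys
def go(x,y,z,yaw,tilt=0):  # yaw deg: tool x direction in world; tilt: rotation about world x (deg)
    o=manip.get_obs(); r=R.from_quat(o['ee_rot'])
    d=r.inv().apply(np.array([x,y,z])-o['position'])/.05
    a=np.radians(yaw); T=R.from_euler('x',tilt,degrees=True)*R.from_matrix(np.array([[np.cos(a),np.sin(a),0],[np.sin(a),-np.cos(a),0],[0,0,-1]]))
    print('pos',o['position'].round(4),'delta',d.round(2),'turn',(np.degrees((r.inv()*T).as_rotvec())/8).round(2))
if __name__=='__main__': go(*map(float,sys.argv[1:]))
E
python3 g.py .630 -.22 .22 90
```

```text
pos [0.5081 0.1119 0.2201] delta [-4.35  5.57  0.  ] turn [ 0.    0.   -3.98]
```

```bash
python3 -m pendant '[[-0.6,0.8,0,0,0,-1,1],[-1.2,1.6,0,0,0,-2,1],[-1.8,2.4,0,0,0,-3,1],[-2.5,3.2,0,0,0,-4,1],[-3.1,4,0,0,0,-4,1],[-3.7,4.8,0,0,0,-4,1],[-4.35,5.57,0,0,0,-4,1],[-4.35,5.57,0,0,0,-4,1],[-4.35,5.57,0,0,0,-4,1],[-4.35,5.57,0,0,0,-4,1]]'; python3 g.py .63 -.2245 .158 90 17.19;  python3 w.py
```

```text
clock: 20.8
position: [0.6307, -0.2188, 0.2205]
ee_rot: [0.705, 0.709, 0.0, 0.0]
ft_force: [0.5, -0.1, -0.5]
grip_width: 1.001
grasp_force: 0.0
pos [ 0.6307 -0.2188  0.2205] delta [-0.11 -0.02  1.25] turn [-0.    2.15  0.04]
scene 0.86 316 world [ 0.629 -0.083  0.096] feeder [  -3. -262.   24.]
scene 0.77 286 world [ 0.633 -0.195  0.061] feeder [   1. -379.   24.]
scene 0.72 301 world [ 0.635 -0.137  0.079] feeder [   3. -318.   24.]
scene 0.65 1880 world [0.636 0.139 0.173] feeder [  4. -27.  32.]
scene 0.32 1210 world [ 0.416 -0.253  0.037] feeder [-216. -441.   18.]
side 0.63 97 world [ 0.623 -0.135  0.081] feeder [  -9. -316.   24.]
side 0.59 320 world [0.413 0.334 0.026] feeder [-219.  116. -167.]
side 0.54 91 world [ 0.62  -0.074  0.1  ] feeder [ -12. -252.   25.]
```

```bash
python3 -m pendant '[[-0.05,0,0.6,0,1.1,0,1],[-0.11,0,1.25,0,2.15,0,1],[-0.11,0,1.25,0,2.15,0,1],[0.1,0,1.9,0,2.15,0,1],[0.3,0,2.55,0,2.15,0,1],[0.4,0,2.9,0,2.15,0,1],[0.47,0,3.12,0,2.15,0,1],[0.47,0,3.12,0,2.15,0,1],[0.47,0,3.12,0,2.15,0,1],[0.47,0,3.12,0,2.15,0,-1]]'
python3 - <<'E'
from h import *
from w import feed
print(feed(manip.get_obs()['position'][None]))
E
```

```text
clock: 22.25
position: [0.6308, -0.1984, 0.0652]
ee_rot: [0.698, 0.7, 0.106, -0.105]
ft_force: [-0.3, 0.0, -0.8]
grip_width: 0.818
grasp_force: 0.0
[[  -1. -381.   29.]]
```

```bash
python3 -m pendant '[[0,0,0,0,0,0,-1],[0,0,0,0,0,0,-1],[0,0,0,0,0,0,-1],[0,0,0,0,0,0,-1],[0,0,-0.2,0,0,0,-1],[0,0,-0.5,0,0,0,-1],[0,0,-1,0,0,0,-1],[0,0,-1.6,0,0,0,-1],[0,0,-2.4,0,0,0,-1],[0,0,-3,0,0,0,-1]]'; python3 w.py; python3 g.py .63 -.2245 .2 90 0
```

```text
clock: 23.5
position: [0.6305, -0.2429, 0.2103]
ee_rot: [0.698, 0.7, 0.106, -0.105]
ft_force: [0.6, -0.8, -1.6]
grip_width: 0.668
grasp_force: 53.5
scene 0.94 318 world [ 0.628 -0.139  0.078] feeder [  -4. -320.   23.]
scene 0.66 318 world [ 0.635 -0.233  0.203] feeder [   3. -374.  170.]
scene 0.61 290 world [ 0.635 -0.196  0.061] feeder [   3. -380.   24.]
side 0.76 318 world [0.412 0.334 0.026] feeder [-220.  116. -166.]
side 0.74 122 world [ 0.618 -0.142  0.078] feeder [ -14. -323.   24.]
side 0.6 162 world [ 0.625 -0.236  0.204] feeder [  -7. -376.  172.]
pos [ 0.6304 -0.2421  0.2079] delta [ 0.29 -0.01  0.25] turn [ 0.   -2.14  0.02]
```

```bash
python3 -m pendant '[[0,-0.3,-0.1,0,-0.5,0,-1],[0.2,-0.9,-0.17,0,-1,0,-1],[0.4,-1.5,-0.17,0,-1.5,0,-1],[0.7,-2.1,-0.17,0,-2.14,0,-1],[0.93,-2.7,-0.17,0,-2.14,0,-1],[0.93,-2.8,-0.17,0,-2.14,0,-1],[0.93,-2.8,-0.17,0,-2.14,0,-1],[0.93,-2.8,-0.17,0,-2.14,0,-1],[0.93,-2.8,-0.17,0,-2.14,0,-1],[0.93,-2.8,-0.17,0,-2.14,0,-1]]'; python3 g.py .486 .331 .16 90; python3 t.py
```

```text
clock: 24.95
position: [0.4905, -0.2005, 0.2291]
ee_rot: [0.706, 0.708, 0.0, -0.0]
ft_force: [-1.1, -0.1, -1.4]
grip_width: 0.673
grasp_force: 53.7
pos [ 0.4905 -0.2005  0.2291] delta [10.63 -0.07  1.39] turn [-0.   -0.01  0.02]
scene 70 ((0.408466100692749, 0.18476296961307526), (0.04076122120022774, 0.08397980034351349), 52.77813720703125)
side 2310 ((0.4519464373588562, 0.2808590233325958), (0.14942696690559387, 0.21441461145877838), 0.16333255171775818)
```

```bash
python3 -m pendant '[[0.7,-0.2,0,0,0,1.1,-1],[1.4,-0.4,0,0,0,2.3,-1],[2.1,-0.5,0,0,0,3.5,-1],[2.8,-0.5,0,0,0,4.7,-1],[3.5,-0.5,0,0,0,5.9,-1],[4.2,-0.5,0,0,0,7.1,-1],[4.9,-0.5,0,0,0,8.3,-1],[5.6,-0.5,0,0,0,9.5,-1],[6.2,-0.5,0,0,0,10.6,-1],[6.8,-0.5,0,0,0,11.25,-1]]'; python3 g.py .486 .331 .16 0
```

```text
clock: 26.3
position: [0.4645, 0.1405, 0.2297]
ee_rot: [1.0, -0.001, 0.0, -0.0]
ft_force: [0.1, -0.5, -0.7]
grip_width: 0.67
grasp_force: 53.7
pos [0.4645 0.1405 0.2297] delta [ 0.42 -3.81  1.4 ] turn [-0.01 -0.   -0.01]
```

```bash
python3 -m pendant '[[0,-0.9,0,0,0,0,-1],[0,-1.9,0,0,0,0,-1],[0.2,-2.9,0.4,0,0,0,-1],[0.38,-3.81,1.2,0,0,0,-1],[0.38,-3.81,2,0,0,0,-1],[0.38,-3.81,2.8,0,0,0,-1],[0.38,-3.81,3.4,0,0,0,-1],[0.38,-3.81,3.75,0,0,0,-1],[0.38,-3.81,3.88,0,0,0,-1],[0.38,-3.81,3.88,0,0,0,-1]]'
```

```text
clock: 27.55
position: [0.4834, 0.3304, 0.0363]
ee_rot: [1.0, 0.001, 0.0, -0.001]
ft_force: [-0.1, -0.5, -0.7]
grip_width: 0.674
grasp_force: 53.8
```

```bash
python3 -m pendant '[[0,0,0.02,0,0,0,-1],[0,0,0.04,0,0,0,-1],[0,0,0.04,0,0,0,0.65],[0,0,0.04,0,0,0,0.65],[0,0,0.04,0,0,0,0.65],[0,0,-0.6,0,0,0,0.65],[0,0,-1.5,0,0,0,0.65],[-0.2,0.6,-2.6,0,0,0,0.65],[-0.4,1.7,-3.8,0,0,0,1],[-0.4,2.8,-4,0,0,-1.2,1]]'; python3 g.py .49 -.2 .225 90; python3 w.py;python3 t.py
```

```text
clock: 28.8
position: [0.4643, 0.2051, 0.2332]
ee_rot: [0.997, 0.08, 0.002, -0.001]
ft_force: [2.3, -0.5, 0.3]
grip_width: 1.001
grasp_force: 0.0
pos [0.4643 0.2051 0.2332] delta [-0.79  8.08  0.15] turn [ 1.00e-02 -3.00e-02 -1.01e+01]
scene 0.96 317 world [ 0.627 -0.139  0.079] feeder [  -5. -320.   24.]
scene 0.87 271 world [ 0.635 -0.195  0.061] feeder [   3. -379.   24.]
side 0.78 297 world [0.477 0.332 0.025] feeder [-155.  114. -166.]
side 0.75 79 world [ 0.613 -0.135  0.079] feeder [ -19. -317.   23.]
side 0.54 321 world [0.413 0.334 0.026] feeder [-219.  116. -166.]
scene 106 ((0.4156566560268402, 0.19390882551670074), (0.03781193122267723, 0.06913001835346222), 86.3282699584961)
side 1692 ((0.45195308327674866, 0.28129732608795166), (0.14919885993003845, 0.21299238502979279), 0.042200516909360886)
```

```bash
python3 -m pendant '[[-0.1,0.9,0,0,0,-1.1,1],[-0.2,1.8,0,0,0,-2.3,1],[-0.3,2.7,0,0,0,-3.5,1],[-0.4,3.6,0,0,0,-4.7,1],[-0.5,4.6,0,0,0,-5.9,1],[-0.6,5.5,0,0,0,-7.1,1],[-0.7,6.5,0,0,0,-8.3,1],[-0.79,7.5,0,0,0,-9.5,1],[-0.79,8.08,0,0,0,-10.1,1],[-0.79,8.08,0,0,0,-10.1,1]]'; python3 g.py .63 -.2245 .158 90 17.19; python3 g.py .63 -.195 .0625 90 17.19
```

```text
clock: 30.35
position: [0.4879, -0.2014, 0.2288]
ee_rot: [0.71, 0.705, -0.0, -0.001]
ft_force: [-0.5, 0.8, -0.1]
grip_width: 1.002
grasp_force: 0.0
pos [ 0.4879 -0.2014  0.2288] delta [-0.45  2.85  1.41] turn [-0.    2.14 -0.05]
pos [ 0.4879 -0.2014  0.2288] delta [0.14 2.85 3.32] turn [-0.    2.14 -0.05]
```

```bash
python3 -m pendant '[[-0.15,1,0.3,0,0.8,0,1],[-0.3,2,0.8,0,1.6,0,1],[-0.45,2.85,1.41,0,2.14,0,1],[-0.45,2.85,1.41,0,2.14,0,1],[-0.25,2.85,2.05,0,2.14,0,1],[-0.05,2.85,2.7,0,2.14,0,1],[0.08,2.85,3.1,0,2.14,0,1],[0.15,2.85,3.34,0,2.14,0,1],[0.15,2.85,3.34,0,2.14,0,1],[0.15,2.85,3.34,0,2.14,0,1]]'
python3 - <<'E'
from h import *
from w import feed
print(feed(manip.get_obs()['position'][None]))
E
```

```text
clock: 31.6
position: [0.631, -0.1937, 0.0645]
ee_rot: [0.701, 0.697, 0.106, -0.104]
ft_force: [-0.7, 0.8, 1.4]
grip_width: 1.0
grasp_force: 0.0
[[  -1. -377.   27.]]
```

```bash
python3 -m pendant '[[0,0,0,0,0,0,-1],[0,0,0,0,0,0,-1],[0,0,0,0,0,0,-1],[0,0,0,0,0,0,-1],[0,0,-0.2,0,0,0,-1],[0,0,-0.5,0,0,0,-1],[0,0,-1,0,0,0,-1],[0,0,-1.6,0,0,0,-1],[0,0,-2.4,0,0,0,-1],[0,0,-3,0,0,0,-1]]'; python3 w.py; python3 g.py .49 -.2 .23 90 0
```

```text
clock: 32.85
position: [0.6301, -0.2388, 0.2092]
ee_rot: [0.701, 0.697, 0.106, -0.104]
ft_force: [-0.2, -0.3, -1.5]
grip_width: 0.674
grasp_force: 53.5
scene 0.76 275 world [ 0.629 -0.196  0.061] feeder [  -3. -380.   23.]
scene 0.75 311 world [ 0.634 -0.234  0.202] feeder [   2. -374.  170.]
side 0.73 275 world [0.477 0.332 0.026] feeder [-155.  114. -165.]
side 0.59 310 world [0.412 0.334 0.026] feeder [-220.  116. -166.]
side 0.56 166 world [ 0.626 -0.237  0.203] feeder [  -6. -377.  172.]
pos [ 0.6301 -0.238   0.2069] delta [ 0.85 -2.8  -0.22] turn [ 0.01 -2.14 -0.04]
```

```bash
python3 -m pendant '[[0,-0.3,-0.1,0,-0.5,0,-1],[0.2,-0.9,-0.2,0,-1,0,-1],[0.4,-1.5,-0.2,0,-1.5,0,-1],[0.7,-2.1,-0.2,0,-2.14,0,-1],[0.85,-2.7,-0.2,0,-2.14,0,-1],[0.85,-2.8,-0.2,0,-2.14,0,-1],[0.85,-2.8,-0.2,0,-2.14,0,-1],[0.85,-2.8,-0.2,0,-2.14,0,-1],[0.85,-2.8,-0.2,0,-2.14,0,-1],[0.85,-2.8,-0.2,0,-2.14,0,-1]]'
python3 -m pendant '[[0.7,-0.2,0,0,0,1.1,-1],[1.4,-0.4,0,0,0,2.3,-1],[2.1,-0.5,0,0,0,3.5,-1],[2.8,-0.5,0,0,0,4.7,-1],[3.5,-0.5,0,0,0,5.9,-1],[4.2,-0.5,0,0,0,7.1,-1],[4.9,-0.5,0,0,0,8.3,-1],[5.6,-0.5,0,0,0,9.5,-1],[6.2,-0.5,0,0,0,10.6,-1],[6.8,-0.5,0,0,0,11.25,-1]]'; python3 t.py; python3 w.py; python3 g.py .484 .230 .034 0
```

```text
clock: 34.3
position: [0.4905, -0.1994, 0.2282]
ee_rot: [0.709, 0.705, 0.0, -0.0]
ft_force: [0.9, -0.2, -0.8]
grip_width: 0.68
grasp_force: 53.7
clock: 35.55
position: [0.467, 0.1418, 0.2287]
ee_rot: [1.0, -0.004, 0.0, -0.0]
ft_force: [0.7, -0.6, -1.6]
grip_width: 0.672
grasp_force: 53.7
scene 116 ((0.4068349003791809, 0.18441429734230042), (0.039898015558719635, 0.08440393209457397), 54.07192611694336)
side 1824 ((0.4517800807952881, 0.2816411852836609), (0.14984974265098572, 0.21303574740886688), 0.6544234752655029)
scene 0.91 439 world [0.466 0.143 0.219] feeder [-166.  -10.   74.]
scene 0.83 294 world [ 0.627 -0.195  0.061] feeder [  -5. -379.   23.]
side 0.84 265 world [0.453 0.145 0.22 ] feeder [-179.   -8.   75.]
side 0.6 290 world [0.478 0.332 0.025] feeder [-154.  114. -167.]
side 0.55 320 world [0.413 0.334 0.026] feeder [-219.  116. -167.]
side 0.44 76 world [ 0.614 -0.194  0.063] feeder [ -18. -378.   25.]
pos [0.4672 0.1398 0.2286] delta [ 0.33 -1.8   3.89] turn [-0.   -0.   -0.04]
```

```bash
python3 -m pendant '[[0.1,-0.9,0,0,0,0,-1],[0.33,-1.8,0.4,0,0,0,-1],[0.33,-1.8,1.2,0,0,0,-1],[0.33,-1.8,2,0,0,0,-1],[0.33,-1.8,2.8,0,0,0,-1],[0.33,-1.8,3.4,0,0,0,-1],[0.33,-1.8,3.7,0,0,0,-1],[0.33,-1.8,3.85,0,0,0,-1],[0.33,-1.8,3.87,0,0,0,-1],[0.33,-1.8,3.87,0,0,0,-1]]'
python3 -m pendant '[[0,0,0.02,0,0,0,-1],[0,0,0.02,0,0,0,0.65],[0,0,0.02,0,0,0,0.65],[0,0,0.02,0,0,0,0.65],[0,0,-0.6,0,0,0,0.65],[0,0,-1.5,0,0,0,0.65],[-0.2,0,-2.6,0,0,0,0.65],[-0.4,0.4,-3.8,0,0,0,1],[-0.4,1.2,-4,0,0,-1.2,1],[-0.4,1.2,-4,0,0,-1.2,1]]';  python3 g.py .49 -.2 .225 90; python3 w.py;python3 t.py
```

```text
clock: 37.1
position: [0.4846, 0.231, 0.0361]
ee_rot: [1.0, -0.003, 0.001, -0.001]
ft_force: [0.0, -0.6, -1.2]
grip_width: 0.673
grasp_force: 53.9
clock: 38.35
position: [0.4646, 0.168, 0.2365]
ee_rot: [0.997, 0.08, 0.002, 0.0]
ft_force: [-0.1, 0.2, -0.4]
grip_width: 1.001
grasp_force: 0.0
pos [0.4646 0.168  0.2365] delta [-0.68  7.35  0.23] turn [ 2.00e-02 -1.00e-02 -1.01e+01]
scene 0.73 291 world [ 0.627 -0.196  0.061] feeder [  -5. -380.   23.]
side 0.7 323 world [0.413 0.334 0.026] feeder [-219.  116. -167.]
side 0.64 112 world [ 0.617 -0.193  0.061] feeder [ -15. -377.   23.]
side 0.61 290 world [0.475 0.234 0.026] feeder [-157.   21. -137.]
side 0.6 277 world [0.477 0.333 0.027] feeder [-155.  115. -165.]
scene 108 ((0.40782564878463745, 0.18462270498275757), (0.039249975234270096, 0.08237095177173615), 53.400394439697266)
side 1227 ((0.452144593000412, 0.28125542402267456), (0.14783070981502533, 0.2099752426147461), 0.14850085973739624)
```

```bash
python3 -m pendant '[[-0.1,0.8,0,0,0,-1.1,1],[-0.2,1.6,0,0,0,-2.3,1],[-0.3,2.4,0,0,0,-3.5,1],[-0.4,3.2,0,0,0,-4.7,1],[-0.5,4,0,0,0,-5.9,1],[-0.6,4.9,0,0,0,-7.1,1],[-0.68,5.8,0.2,0,0,-8.3,1],[-0.68,6.7,0.2,0,0,-9.5,1],[-0.68,7.35,0.2,0,0,-10.1,1],[-0.68,7.35,0.2,0,0,-10.1,1]]'; python3 g.py .627 -.2245 .158 90 17.19; python3 g.py .627 -.195 .0625 90 17.19
```

```text
clock: 39.9
position: [0.4894, -0.1993, 0.224]
ee_rot: [0.707, 0.707, -0.0, -0.001]
ft_force: [0.6, 0.6, -0.1]
grip_width: 1.002
grasp_force: 0.0
pos [ 0.4894 -0.1993  0.224 ] delta [-0.5   2.76  1.32] turn [-0.01  2.14 -0.01]
pos [ 0.4894 -0.1993  0.224 ] delta [0.09 2.76 3.23] turn [-0.01  2.14 -0.01]
```

```bash
python3 -m pendant '[[-0.15,1,0.3,0,0.8,0,1],[-0.3,2,0.8,0,1.6,0,1],[-0.5,2.76,1.32,0,2.14,0,1],[-0.5,2.76,1.32,0,2.14,0,1],[-0.3,2.76,1.96,0,2.14,0,1],[-0.1,2.76,2.6,0,2.14,0,1],[0.03,2.76,3,0,2.14,0,1],[0.09,2.76,3.25,0,2.14,0,1],[0.09,2.76,3.25,0,2.14,0,1],[0.09,2.76,3.25,0,2.14,0,1]]'
python3 -m pendant '[[0,0,0,0,0,0,-1],[0,0,0,0,0,0,-1],[0,0,0,0,0,0,-1],[0,0,0,0,0,0,-1],[0,0,-0.2,0,0,0,-1],[0,0,-0.5,0,0,0,-1],[0,0,-1,0,0,0,-1],[0,0,-1.6,0,0,0,-1],[0,0,-2.4,0,0,0,-1],[0,0,-3,0,0,0,-1]]'; python3 g.py .49 -.2 .23 90 0
```

```text
clock: 41.15
position: [0.6281, -0.1928, 0.0639]
ee_rot: [0.699, 0.7, 0.106, -0.105]
ft_force: [0.8, 0.0, -0.3]
grip_width: 1.001
grasp_force: 0.0
clock: 42.4
position: [0.6277, -0.2378, 0.2085]
ee_rot: [0.699, 0.7, 0.106, -0.105]
ft_force: [0.9, 0.3, -1.2]
grip_width: 0.673
grasp_force: 53.6
pos [ 0.6277 -0.2378  0.2085] delta [ 0.85 -2.75 -0.19] turn [ 0.01 -2.14  0.01]
```

```bash
python3 -m pendant '[[0,-0.3,-0.1,0,-0.5,0,-1],[0.2,-0.9,-0.2,0,-1,0,-1],[0.4,-1.5,-0.2,0,-1.5,0,-1],[0.7,-2.1,-0.2,0,-2.14,0,-1],[0.85,-2.7,-0.2,0,-2.14,0,-1],[0.85,-2.75,-0.2,0,-2.14,0,-1],[0.85,-2.75,-0.2,0,-2.14,0,-1],[0.85,-2.75,-0.2,0,-2.14,0,-1],[0.85,-2.75,-0.2,0,-2.14,0,-1],[0.85,-2.75,-0.2,0,-2.14,0,-1]]'
python3 -m pendant '[[0.7,-0.2,0,0,0,1.1,-1],[1.4,-0.4,0,0,0,2.3,-1],[2.1,-0.6,0,0,0,3.5,-1],[2.8,-0.8,0,0,0,4.7,-1],[3.5,-1,0,0,0,5.9,-1],[4.2,-1.2,0,0,0,7.1,-1],[4.9,-1.4,0,0,0,8.3,-1],[5.6,-1.4,0,0,0,9.5,-1],[6.2,-1.4,0,0,0,10.6,-1],[6.8,-1.4,0,0,0,11.25,-1]]'; python3 t.py; python3 w.py; python3 g.py .418 .230 .036 0
```

```text
clock: 43.65
position: [0.4902, -0.1994, 0.2276]
ee_rot: [0.706, 0.708, 0.0, -0.0]
ft_force: [-0.2, -0.0, -0.8]
grip_width: 0.674
grasp_force: 53.8
clock: 44.9
position: [0.4194, 0.1416, 0.2282]
ee_rot: [1.0, -0.001, 0.0, -0.0]
ft_force: [0.2, -0.9, -1.7]
grip_width: 0.676
grasp_force: 53.8
scene 106 ((0.4080166816711426, 0.18464642763137817), (0.03900867700576782, 0.08366183936595917), 53.85416030883789)
side 1447 ((0.4517477750778198, 0.28055518865585327), (0.14755162596702576, 0.21260882914066315), 0.6428725123405457)
scene 0.68 367 world [0.419 0.141 0.22 ] feeder [-213.  -11.   76.]
scene 0.53 1858 world [0.637 0.139 0.173] feeder [  5. -27.  32.]
side 0.84 318 world [0.413 0.334 0.026] feeder [-219.  116. -166.]
side 0.78 284 world [0.477 0.333 0.026] feeder [-155.  115. -166.]
side 0.59 275 world [0.404 0.145 0.226] feeder [-228.   -6.   81.]
pos [0.4195 0.1396 0.228 ] delta [-0.03 -1.81  3.84] turn [-0.   -0.    0.01]
```

```bash
python3 -m pendant '[[0,-0.9,0,0,0,0,-1],[-0.04,-1.8,0.4,0,0,0,-1],[-0.04,-1.8,1.2,0,0,0,-1],[-0.04,-1.8,2,0,0,0,-1],[-0.04,-1.8,2.8,0,0,0,-1],[-0.04,-1.8,3.4,0,0,0,-1],[-0.04,-1.8,3.7,0,0,0,-1],[-0.04,-1.8,3.83,0,0,0,-1],[-0.04,-1.8,3.86,0,0,0,-1],[-0.04,-1.8,3.86,0,0,0,-1]]'
python3 -m pendant '[[0,0,0.02,0,0,0,-1],[0,0,0.02,0,0,0,0.65],[0,0,0.02,0,0,0,0.65],[0,0,0.02,0,0,0,0.65],[0,0,-0.6,0,0,0,0.65],[0,0,-1.5,0,0,0,0.65],[0,0.1,-2.6,0,0,0,0.65],[0,1,-3.8,0,0,0,1],[0,2,-4,0,0,0,1],[0,2.8,-4,0,0,0,1]]'
python3 -m pendant '[[0,0.9,0,0,0,0,1],[0,1.8,0,0,0,0,1],[0,2,0,0,0,0,1],[0,2,0,0,0,0,1],[0,2,0,0,0,0,1],[0,2,0,0,0,0,1],[0,2,0,0,0,0,1],[0,2,0,0,0,0,1],[0,2,0,0,0,0,1],[0,2,0,0,0,0,1]]'
python3 - <<'E'
from h import *
from w import wheels
wheels(save='f.png')
a=cv2.imread('pics/sidef.png')[120:400,120:420]; b=cv2.imread('pics/scenef.png')[80:330,120:520]
cv2.imwrite('pics/p3.png',np.hstack([cv2.resize(a,(400,373)),cv2.resize(b,(400,373))]))
E
python3 t.py
```

```text
clock: 46.45
position: [0.4179, 0.2308, 0.036]
ee_rot: [1.0, 0.001, 0.001, -0.001]
ft_force: [-0.6, 0.2, -0.4]
grip_width: 0.673
grasp_force: 54.0
clock: 47.7
position: [0.4181, 0.0884, 0.2369]
ee_rot: [1.0, 0.0, 0.002, -0.0]
ft_force: [1.3, 0.4, -0.5]
grip_width: 0.998
grasp_force: 0.0
clock: 48.95
position: [0.4176, -0.0095, 0.235]
ee_rot: [1.0, 0.001, 0.0, -0.0]
ft_force: [0.6, 0.6, -0.3]
grip_width: 1.008
grasp_force: 0.0
scene 0.68 96 world [0.408 0.221 0.03 ] feeder [-224.    9. -129.]
side 0.9 323 world [0.408 0.233 0.028] feeder [-224.   20. -134.]
side 0.73 321 world [0.414 0.334 0.026] feeder [-218.  116. -166.]
side 0.7 287 world [0.474 0.233 0.026] feeder [-158.   19. -136.]
side 0.61 290 world [0.477 0.333 0.025] feeder [-155.  115. -167.]
scene 28 ((0.4105207026004791, 0.18803073465824127), (0.023882491514086723, 0.05379467085003853), 87.19164276123047)
side 1082 ((0.4512772560119629, 0.28028762340545654), (0.14688393473625183, 0.2128191441297531), 0.5242469310760498)
```

View pics/p3.png

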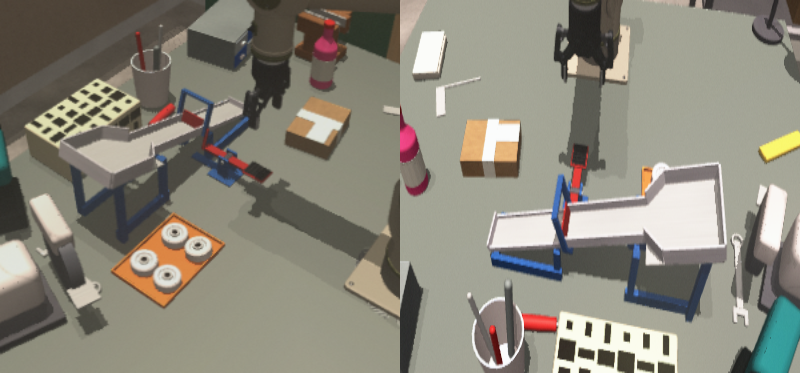

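The picture shows all four wheels flat in the tray (side view, about 145–200, 235–278), the slide empty, the treadle up and the bystanders untouched. No other wheel is in sight.

```bash
python3 -c "
from workcell import manip
print(manip.hand_in())"
```

```text
the job is handed in; nothing more can be done
None
```

Job handed in at about 49 s on the robot clock: the jam was cleared, all wheels ran out through the fully pressed treadle, which came back up, and all four wheels found (three from the hopper, one stray) lie flat on the tray floor; hand-in returned no verdict.

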